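# Gauge the depth of a plaster mould's well

### The job

Check how deep the square well in the plaster mould is: slide that mould along the table (do not lift or tip it) until its well is under the rod of the bench depth gauge, then press the rod down by its knob until it bottoms in the well. Then press the brass stop down by its tab until it sits on the gauge's arm, keep it pressed there for a good second, and let go with the rod still on the bottom and the stop still down. Leave the mould with the round well, the pinch pot, the test tile and the stamp where they stand.

Things in the scene. Friction and masses are not known exactly. Their poses are not given: they have to be found in the camera images.
- gauge: Bench depth gauge, fixed. Origin on the table straight below the vertical rod's axis; x points away from its open front (away from the robot within 0.1 rad), y left, z up. Dark fence, 120 mm long (y), 45 mm high, face at x = +50 mm; 32 mm column at x = +98 mm, 167 mm high; grey arm 26 mm wide from column to a 40 mm round boss on the rod's axis, 112 to 135 mm above the table. All solid.
- rod_foot (a point): Centre of the foot of the gauge's steel rod (16 mm diameter), which slides vertically in the boss. At the start 90 to 105 mm above the table, 10 mm or more above the moulds' tops. Moving it takes about 6 N; it stays where it is left.
- knob_top (a point): Centre of the top of the black knob on the rod (34 mm diameter, 23 mm high), 178 mm above the rod's foot: 268 to 283 mm above the table at the start. Press it straight down.
- stop: Brass stop collar (32 mm diameter, 14 mm high) on the rod between boss and knob; slides on the rod with about 3 N friction, so it travels with the rod and stays on it where left. Origin: centre of its underside. A flat tab 22 mm wide reaches 77 mm from the rod's axis to its -y. It cannot turn. With the rod bottomed in a well it is still 18 to 30 mm above the boss.
- stop_tab (a point): Point on the top of the stop's tab, 58 mm from the rod's axis, where to press it down; 14 mm above the stop's underside.
- stop_under (a point): Centre of the underside of the stop, on the rod's axis.
- gauge_seat (a point): Centre of the top of the boss of the gauge's arm, 135 mm above the table, where the stop's underside comes to rest.
- mould_square: Loose white plaster block, 140 (x) by 120 (y) by 80 mm high, 0.6 to 1.0 kg, with a SQUARE blind well 45 x 45 mm, 50 mm deep, centred at x = +20, y = 0 mm; two 4 mm buttons on top at x = -52 mm. Origin: centre of its underside. At the start its x axis points away from the robot within 0.25 rad. With its +x side flat against the fence and centred on it, the well is under the rod.
- mould_square_floor (a point): Centre of the floor of the square well, 30 mm above the mould's underside.
- mould_round: A mould of the same outside size and mass, but with a ROUND well of 45 mm diameter at the same place. Bystander. The two moulds stand in front of the gauge, one to the left and one to the right of it; which is which varies.
- pinch_pot: Bystander: bisque pinch pot, 61 x 62 x 36 mm, standing on the table. Origin: centre of its underside.
- tile: Bystander: glaze test tile standing on its foot on the white board to the right (31 mm thick, its near edge at x = 0.608 and left edge at y = -0.18), 34 x 37 x 59 mm. Origin: centre of its underside.
- stamp: Bystander: carved stamp standing upright, 25 mm diameter, 62 mm high. Origin: centre of its underside.

How it is judged:
On the way, in this order (a step that is already met when the one before it is completed fails the run):
1. the square well is under the rod's foot (horizontal distance between rod_foot and mould_square_floor below 0.02 m), for 0.2 s.
2. the rod's foot is on the bottom of the square well (horizontal distance between rod_foot and mould_square_floor below 0.02 m and z of rod_foot in the frame of mould_square_floor below 0.003 m), for 0.2 s.
3. the stop sits on the gauge's arm and is kept pressed there by the fingers while the rod stands on the bottom (all of step 2 and z of stop_under in the frame of gauge_seat below 0.003 m and contact force between the fingers and stop above 1 N), for 0.8 s.
At the end, for the whole second after the job is handed in: The rod's foot is within 3 mm of the floor of the square well (within 20 mm of its centre), the stop's underside within 3 mm of the top of the gauge's arm, and the mould stands flat and at rest on the table (all of step 2 and z of stop_under in the frame of gauge_seat below 0.003 m and angle between mould_square's own z axis and vertical below 0.05 rad and linear speed of mould_square below 0.01 m/s); the robot touches nothing.
It fails at once if the mould with the square well is lifted more than 15 mm or tipped more than 0.2 rad (height (world z) of mould_square above 0.015 m or angle between mould_square's own z axis and vertical above 0.2 rad).
It fails at once if the mould with the round well is shifted more than 20 mm (distance of mould_round from where it was at the start of the episode above 0.02 m).
It fails at once if the pinch pot, the test tile or the stamp is shifted more than 20 mm or knocked over (distance of any of pinch_pot, tile, stamp from where it was at the start of the episode above 0.02 m or angle between any of tile, stamp's own z axis and vertical above 0.5 rad).
It also fails if it takes over 72 s, if anything falls off the work surface, if the arm or the gripper's body presses on something with over 40 N, if the wrist force passes 120 N, or if a joint passes its speed limit or range.

### The arm

A 7-joint arm with a two-finger parallel gripper is mounted at the origin on a cart in front of the work surface, level with it; the furniture and walls round the work are solid. World frame = base frame: x ahead of the robot, y to its left, z up, the work surface at z = 0. Lengths are in m, angles in rad, forces in N, time in s.
With the tool pointing down it reaches from about 0.425 to 0.825 m from the base axis. Payload 3.6 kg.
Tool frame: the origin (TCP) lies at the very end of the fingers, on their centre line; the grasp point (between the pads) lies 19 mm behind it; z points along the fingers, y is the line along which they close (so a half turn about z gives the same grasp; the last joint's range is limited). The gripper opens to 85 mm and grips with 20 to 120 N. Pads are 22 mm wide; open, the fingers measure 114 mm over their backs; the gripper's body (76 mm by 85 mm) begins 54 mm behind the grasp point. The pads swing forward as they close: fully open they stand 13 mm farther back than shut.
Start: joints at [-1.3, 0.615, -0.013, 1.423, 0.008, 1.103, -0.04], TCP at [0.19, 0.622, 0.202] pointing down, gripper open.
Joint ranges: [-3.12, 3.12], [-0.3, 2.06], [-1.34, 1.32], [0.26, 2.42], [-1.36, 4.5], [0.01, 1.98], [-2.84, 2.84]. Speed limits (rad/s): [2.79, 2.79, 3.14, 3.14, 3.14, 3.14, 3.14].

### API

Orientations are given as a rotation vector (axis times angle).
In Python, from bench import status, viewer, robot gives the robot as it stands. The module is installed in compiled form; this text tells all that it offers.
- The arm moves only by the tool apply_moves, never from a script. Its argument "moves" is a list that holds one entry, the list of rows, each a list of 5 numbers: the shift along the tool's x, y, z in m, then the turn about the tool's z in rad, then the closure, from 0 (fully open) to 1 (shut). A call has 1 to 10 rows; each row is the pose to reach, as a shift and turn from the pose commanded when the call began, along the tool's axes at that moment; what a row does not reach only later rows make up. A row lasts 1/12 s, in which the tool goes at most 41.7 mm and 7.16 degrees, less where a joint would pass 70% of its speed; a pose out of reach is approached as far as the arm can. A call with a gripper value outside its range is refused whole. The fingers move at their own pace and stop on an object; "newtons" is the grip in N (left out, the last holds). Time passes only in rows, so rows that repeat a pose let the fingers close. It gives the time, the measured TCP pose, the force, the opening and the grip force at its end, in the units of the state.
- status.observe(): the state, without advancing time (a new reading comes with each control period).
- viewer.snapshot(name): name is "side" or "top"; returns a dict with "frame" (400x640x3 uint8, red, green, blue), "fx", "fy", "cx", "cy" (pixels), "R" (3x3) and "t" (3): a world point X has camera coordinates R X + t. Camera axes: x right, y down, z forward; pixel columns grow to the right and rows downward; lengths in m; the calibration is good to about 2 mm. A picture is of the moment at which its call begins. There is no depth.
- robot.finish_job(): hands the job in; it is judged then, once.
The state is a dict: "clock": time; "q": joint angles; "joint_vel": joint speeds; "tau": joint torques, N m; "tcp_pos": TCP position; "ee_rot": TCP orientation; "wrist_force": force on the tool from outside, world axes, zero at the start; "torque": the same for the moment, N m; "grip_width": finger opening in m; "grasp_force": force on a finger pad.
Only numpy, scipy, OpenCV 4.12 (cv2) and the standard library are available. Lean on these libraries where they do the work, as an engineer would, in place of code of your own. Each camera call takes 0.05 s, during which the arm holds its last target. There are 200 camera calls.

## Working session

There is one attempt and no reset: what is moved stays moved. The work goes in short steps, Python scripts to look and compute and a tool call to move; the robot and the scene stay as the last step left them, time stands still between calls to the robot, and variables do not carry over. Pictures are saved under pics/ and viewed, at most 10 in all, crops included, and the job is handed in when it is done.

Besides the shell and the picture viewer there is one more tool, called after ">>>" as name(argument=value, ...), one argument or row to a line, values as JSON. apply_moves: Moves the arm, as the interface text tells. Its arguments: {"type":"object","properties":{"moves":{"type":"array","items":{"type":"array","items":{"type":"array","items":{"type":"number"}}}},"newtons":{"type":"number"}},"required":["moves"]}

```bash
mkdir -p pics
cat > h.py <<'E'
import numpy as np, cv2
from bench import status, viewer, robot
def snap(n,f=None):
    s=viewer.snapshot(n)
    s={k:(np.array(v) if k in('R','t','frame') else v) for k,v in s.items()}
    if f: cv2.imwrite('pics/'+f,s['frame'][:,:,::-1])
    return s
def ray(s,u,v,z):
    d=s['R'].T@np.array([(u-s['cx'])/s['fx'],(v-s['cy'])/s['fy'],1]); c=-s['R'].T@s['t']
    return c+d*(z-c[2])/d[2]
def proj(s,X):
    p=s['R']@np.array(X)+s['t']; return p[0]/p[2]*s['fx']+s['cx'],p[1]/p[2]*s['fy']+s['cy']
E
python3 - <<'E'
from h import *
for n in('top','side'):
    s=snap(n,n+'0.png'); print(n,-s['R'].T@s['t'],s['fx'],s['R'][2])
print(status.observe())
E
```

```text
top [ 0.48766932 -0.06272059  1.28261457] 433.8388882941098 [ 0.09062575 -0.00194756 -0.99588312]
side [0.23305882 0.7131531  0.64894995] 391.5299106900088 [ 0.37859321 -0.78015466 -0.49802197]
{'clock': 0.1, 'q': array([-1.30052071,  0.61582182, -0.01261842,  1.42478979,  0.00807536,
        1.10337211, -0.04040039]), 'joint_vel': array([ 8.36809606e-04, -2.66649498e-03,  8.30336210e-04, -5.20309898e-03,
       -3.82280246e-04, -3.18400730e-04,  6.99965996e-05]), 'tau': array([ 1.35985672e-03, -4.70386648e+01,  2.60274019e-01, -1.71571076e+01,
        1.00308121e-02,  5.90318756e-03, -6.89833769e-06]), 'tcp_pos': array([0.18984148, 0.62085352, 0.20093754]), 'ee_rot': array([-0.46432781, -3.10674373,  0.00363902]), 'wrist_force': array([-0.35941816, -0.36198479, -0.23147909]), 'torque': array([-0.00375551,  0.05007847,  0.04225669]), 'grasp_force': 0.0, 'grip_width': 0.08542138218859963}
```

View pics/top0.png

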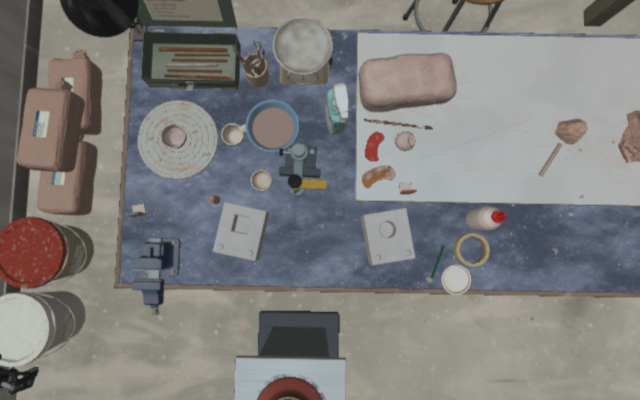

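View pics/side0.png

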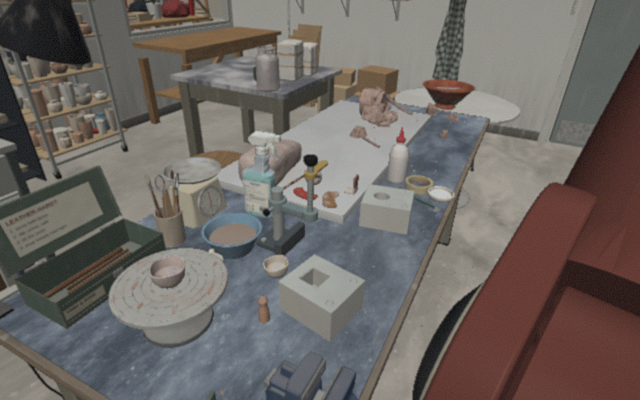

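The top view shows the square mould at about (240,232), the round one at (388,237), the gauge knob at (295,182), the tab at (315,184), the pot at (261,180), and the stamp at (214,199). I'll zoom in for corners.

Run:
```python
from h import *
s=snap('top'); f=s['frame']
c=f[135:275,195:345,::-1]; c=cv2.resize(c,None,fx=4,fy=4,interpolation=cv2.INTER_CUBIC)
for i in range(0,150,10): cv2.line(c,(i*4,0),(i*4,4+4*(i%50==5)),(0,255,255),1)
cv2.imwrite('pics/crop0.png',c)
print('base',proj(s,[0,0,0]),'tcp',proj(s,[.19,.62,.2]))
hsv=cv2.cvtColor(f,cv2.COLOR_RGB2HSV)
m=((hsv[:,:,1]<40)&(hsv[:,:,2]>130)).astype(np.uint8)
m[:, :195]=0;m[:,345:]=0;m[:190]=0;m[275:]=0
cs,_=cv2.findContours(m,cv2.RETR_EXTERNAL,cv2.CHAIN_APPROX_NONE)
k=max(cs,key=cv2.contourArea); r=cv2.minAreaRect(k); print(r)
b=cv2.boxPoints(r); P=[ray(s,*p,.08) for p in b]; print(b,np.round(P,4))
print([np.linalg.norm(P[i]-P[i-1]) for i in range(4)],np.mean(P,0))
m=((hsv[:,:,0]>15)&(hsv[:,:,0]<30)&(hsv[:,:,1]>120)).astype(np.uint8);m[:170]=0;m[200:]=0;m[:,:280]=0;m[:,345:]=0
ys,xs=np.nonzero(m);print('tab',xs.min(),xs.max(),ys.min(),ys.max(),cv2.minAreaRect(np.c_[xs,ys].astype(np.float32)))
```

```text
base (np.float64(288.41073303595175), np.float64(412.3799825720848)) tcp (np.float64(29.311809246876066), np.float64(358.778478676462))
((238.7583770751953, 230.76329040527344), (43.836647033691406, 52.125282287597656), 12.804266929626465)
[[211.60907 251.32027]
 [223.16113 200.4912 ]
 [265.90768 210.20631]
 [254.35562 261.0354 ]] [[0.4529 0.2177 0.08  ]
 [0.5939 0.1912 0.08  ]
 [0.569  0.0716 0.08  ]
 [0.4285 0.0993 0.08  ]]
[np.float64(0.1208692604801145), np.float64(0.14346604789627623), np.float64(0.12217029745576448), np.float64(0.14320953784738935)] [0.51109034 0.14491888 0.08      ]
tab 293 325 180 189 ((308.9648742675781, 184.12139892578125), (8.79296875, 32.2142448425293), 87.70938873291016)
```

View pics/crop0.png

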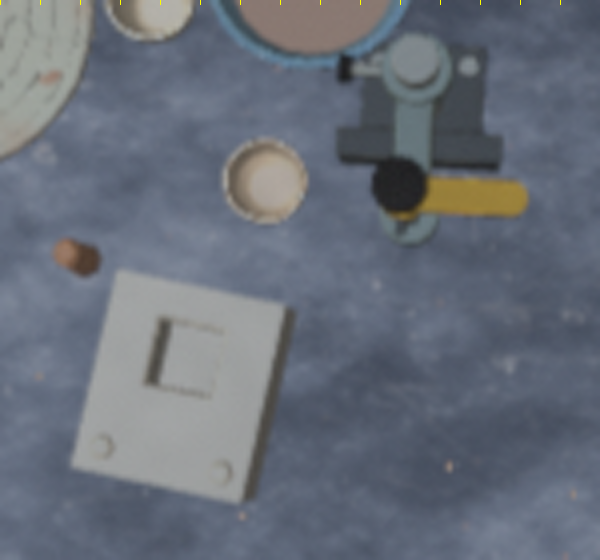

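The crop shows the knob centred at full-image (295,181.5), the boss at about (297.5,188.8), the column top at (299,149.5), and the pot centre at (261,180). The square mould's top face was segmented cleanly.

```bash
cat >> h.py <<'E'
from scipy.spatial.transform import Rotation as Ro
def go(x,y,z,yaw=None):
    """shift from the present measured TCP, tool axes; yaw = wanted world angle of tool y line (mod pi)"""
    o=status.observe(); R=Ro.from_rotvec(o['ee_rot']).as_matrix(); d=R.T@(np.array([x,y,z])-o['tcp_pos'])
    a=np.arctan2(R[1,1],R[0,1]); t=0 if yaw is None else -((yaw-a+np.pi/2)%np.pi-np.pi/2)
    print('shift',np.round(d,4),'turn',round(t,3),'| tooly ang',round(a,3),'tilt',np.round(R[:,2],3),'q7',round(o['q'][6],2)); return d,t
E
python3 - <<'E'
from h import *
s=snap('top')
for n,u,v,z in [('knob',295,181.5,.275),('boss',297.5,188.5,.135),('col',299,149.5,.167),('tab tip',326.5,184.5,.19),('pot',261,180,.036),('fence botL',279.5,175.5,0),('fence botR',320,177,0),('fence topL',279.5,167,.045),('fence topR',320,168.7,.045),('stamp',211.5,196,.062),('stamptop',219,200,0)]:
    print(n,np.round(ray(s,u,v,z),4))
S=snap('side')
for n,X in [('knob top',ray(s,295,181.5,.275)),('seat',ray(s,297.5,188.5,.135))]: print(n,proj(S,X))
go(.52,.14,.2,1.38)
f=S['frame'][140:260,225:345,::-1]; cv2.imwrite('pics/side_g.png',cv2.resize(f,None,fx=4.9,fy=4.9,interpolation=cv2.INTER_CUBIC))
E
```

```text
knob [ 0.6245 -0.0163  0.275 ]
boss [ 0.6248 -0.017   0.135 ]
col [ 0.7235 -0.0199  0.167 ]
tab tip [ 0.6298 -0.0925  0.19  ]
pot [0.6594 0.0932 0.036 ]
fence botL [0.679 0.043 0.   ]
fence botR [ 0.6767 -0.0779  0.    ]
fence topL [0.697  0.0399 0.045 ]
fence topR [ 0.6943 -0.077   0.045 ]
stamp [0.6076 0.2284 0.062 ]
stamptop [0.6022 0.2205 0.    ]
knob top (np.float64(311.3307366972781), np.float64(157.30250062323762))
seat (np.float64(310.72782635968423), np.float64(208.7165899261093))
shift [-0.4563 -0.3637  0.0019] turn -0.106 | tooly ang 1.274 tilt [-0.    -0.001 -1.   ] q7 -0.04
```

View pics/side_g.png

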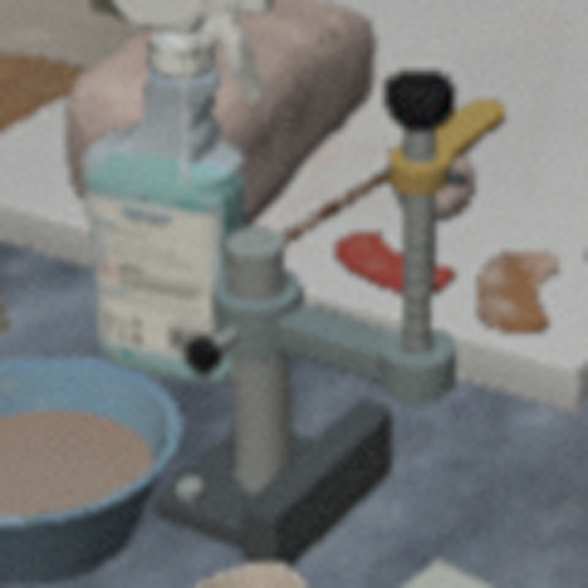

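>>> apply_moves(
  moves=[
    [[0,0,-0.06,0,0],[-0.02,-0.02,-0.1,0,0.88],[-0.46,-0.364,-0.1,-0.106,0.88],[-0.46,-0.364,-0.1,-0.106,0.88],[-0.46,-0.364,-0.1,-0.106,0.88],[-0.46,-0.364,-0.1,-0.106,0.88],[-0.46,-0.364,-0.1,-0.106,0.88],[-0.46,-0.364,-0.1,-0.106,0.88],[-0.46,-0.364,-0.1,-0.106,0.88],[-0.46,-0.364,-0.1,-0.106,0.88]],
  ],
  newtons=20,
)

```text
clock: 1.08
tcp_pos: [0.3897, 0.3303, 0.2936]
ee_rot: [0.299, 3.127, 0.0]
wrist_force: [2.1, 0.2, 0.5]
grip_width: 0.0101
grasp_force: 0.0
```

Run:
```python
from h import *
go(.531,.141,.13,1.38)
```

```text
shift [-0.1745 -0.1591  0.1636] turn 0.0 | tooly ang 1.38 tilt [ 0.  0. -1.] q7 0.65
```

>>> apply_moves(
  moves=[
    [[-0.17,-0.155,0,0,0.88],[-0.17,-0.155,0,0,0.88],[-0.17,-0.155,0,0,0.88],[-0.17,-0.155,0,0,0.88],[-0.17,-0.155,0,0,0.88],[-0.17,-0.155,0,0,0.88],[-0.17,-0.155,0.08,0,0.88],[-0.17,-0.155,0.15,0,0.88],[-0.17,-0.155,0.15,0,0.88],[-0.17,-0.155,0.15,0,0.88]],
  ],
)

```text
clock: 1.92
tcp_pos: [0.5239, 0.1468, 0.1395]
ee_rot: [-0.299, -3.122, 0.003]
wrist_force: [-0.2, 0.6, -1.0]
grip_width: 0.0099
grasp_force: 0.0
```

Run:
```python
from h import *
go(.531,.141,.13,1.38); print(status.observe()['tcp_pos'])
t=snap('top');S=snap('side')
a=t['frame'][150:280,180:330]; b=S['frame'][220:350,240:390]
c=np.hstack([a,b])[:,:,::-1]; cv2.imwrite('pics/c2.png',cv2.resize(c,None,fx=2.6,fy=2.6,interpolation=cv2.INTER_CUBIC))
```

```text
shift [-0.0081 -0.0044  0.0095] turn -0.0 | tooly ang 1.38 tilt [-0.006 -0.002 -1.   ] q7 1.13
[0.5239366  0.14684205 0.13948238]
```

View pics/c2.png

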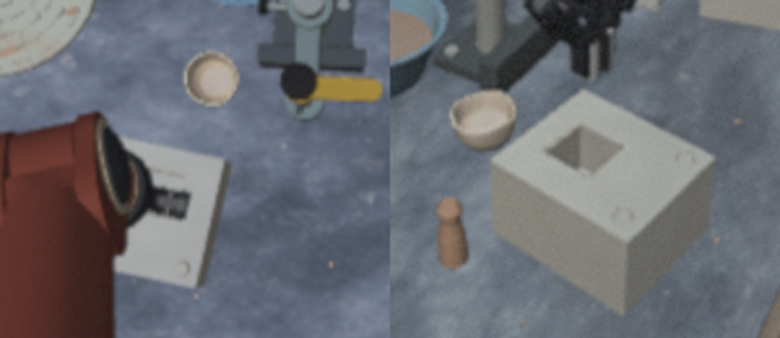

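The side view shows the fingertips at about (317,249) and the well's opening centred near (316,277). I'll check both against the calibration.

Run:
```python
from h import *
S=snap('side');t=snap('top')
print(proj(S,status.observe()['tcp_pos']),proj(t,status.observe()['tcp_pos']))
for p in [(547,150),(584,125),(624,148),(587,174)]: print(ray(S,240+(p[0]-390)/2.6,220+p[1]/2.6,.08))
print(proj(S,(.531,.141,.08)), proj(t,(.531,.141,.08)))
print(ray(t,241.5,224.2,.08))
```

```text
(np.float64(314.14155632318324), np.float64(254.20854812783756)) (np.float64(233.64470949734488), np.float64(223.90659172122207))
[0.55252856 0.16072997 0.08      ]
[0.54055169 0.118692   0.08      ]
[0.49803759 0.12828132 0.08      ]
[0.51051828 0.16991024 0.08      ]
(np.float64(313.65243600285544), np.float64(275.4717300087158)) (np.float64(240.43501110748076), np.float64(223.44548093924328))
[0.52896829 0.13798287 0.08      ]
```

Run:
```python
from h import *
t=snap('top');S=snap('side'); o=status.observe()
a=t['frame'][185:255,200:275].copy(); b=S['frame'][205:300,275:365].copy()
a=cv2.resize(a,(400,373),interpolation=cv2.INTER_CUBIC);b=cv2.resize(b,(400,422),interpolation=cv2.INTER_CUBIC)[:373]
print(o['tcp_pos'],proj(t,o['tcp_pos']),proj(S,o['tcp_pos']),o['joint_vel'].max())
k=400/75
for X,cc in [(o['tcp_pos'],(0,255,0)),(o['tcp_pos']+[0,0,.07],(255,255,0))]:
    u,v=proj(t,X);cv2.circle(a,(int((u-200)*k),int((v-185)*k)),3,cc,-1)
    u,v=proj(S,X);cv2.circle(b,(int((u-275)*400/90),int((v-205)*400/90)),3,cc,-1)
cv2.imwrite('pics/c3.png',np.hstack([a,b])[:,:,::-1])
```

```text
[0.52848125 0.14828592 0.145733  ] (np.float64(233.39379624894593), np.float64(223.37168270771866)) (np.float64(313.4943783459456), np.float64(253.44985579423954)) 0.0013775127061320621
```

View pics/c3.png

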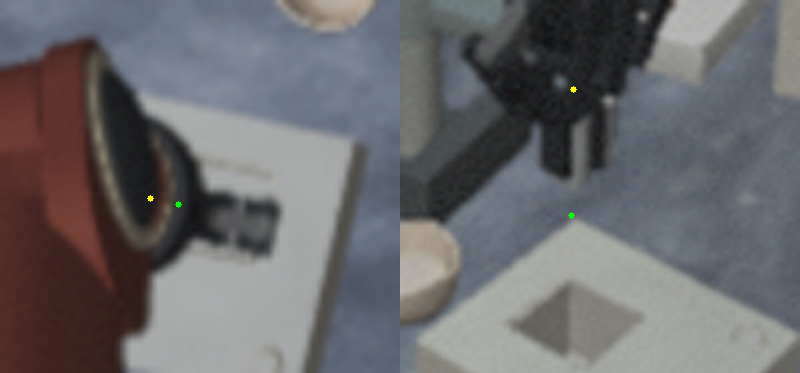

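Run:
```python
from h import *
go(.529,.1405,.09,1.38)
```

```text
shift [-0.0017 -0.0077  0.0557] turn 0.0 | tooly ang 1.38 tilt [ 0.005  0.001 -1.   ] q7 1.13
```

>>> apply_moves(
  moves=[
    [[-0.002,-0.008,0.015,0,0.88],[-0.002,-0.008,0.03,0,0.88],[-0.002,-0.008,0.045,0,0.88],[-0.002,-0.008,0.053,0,0.88],[-0.002,-0.008,0.053,0,0.88],[-0.002,-0.008,0.053,0,0.88]],
  ],
)

```text
clock: 2.72
tcp_pos: [0.5279, 0.1399, 0.0916]
ee_rot: [0.299, 3.125, 0.001]
wrist_force: [-0.1, -0.1, -0.6]
grip_width: 0.0102
grasp_force: 0.0
```

Run:
```python
from h import *
S=snap('side'); o=status.observe()
b=S['frame'][225:315,270:370].copy()
b=cv2.resize(b,None,fx=6,fy=6,interpolation=cv2.INTER_CUBIC)
print(o['tcp_pos'])
u,v=proj(S,o['tcp_pos']);cv2.circle(b,(int((u-270)*6),int((v-225)*6)),3,(0,255,0),-1)
cv2.imwrite('pics/c4.png',b[:,:,::-1])
```

```text
[0.52812309 0.13993722 0.09180884]
```

View pics/c4.png

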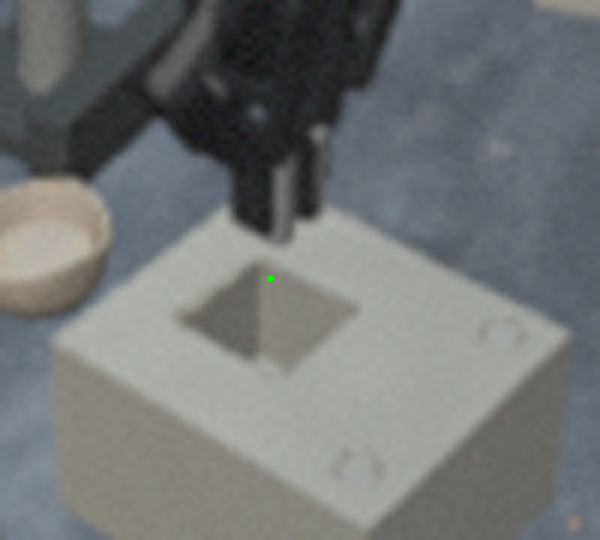

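Run:
```python
from h import *
np.savez('a.npz',t=snap('top')['frame'],s=snap('side')['frame'])
```

>>> apply_moves(
  moves=[
    [[0,0,0,0,0.5],[0,0,0,0,0.5],[0,0,0,0,0.5],[0,0,0,0,0.5],[0,0,0,0,0.5]],
  ],
)

```text
clock: 3.28
tcp_pos: [0.5269, 0.1395, 0.0904]
ee_rot: [-0.299, -3.127, 0.0]
wrist_force: [-0.0, 0.2, -0.2]
grip_width: 0.0427
grasp_force: 0.0
```

Run:
```python
from h import *
d=np.load('a.npz'); t=snap('top');s=snap('side'); o=status.observe(); print(o['tcp_pos'],o['grip_width'])
np.savez('b.npz',t=t['frame'],s=s['frame'])
p=proj(t,o['tcp_pos']);q=proj(s,o['tcp_pos']);print(p,q)
def mk(c,f,u,v,w,h):
    u,v=int(u),int(v); c=f[v-h:v+h,u-w:u+w]; return cv2.resize(c,(400,300),interpolation=cv2.INTER_CUBIC)
A=[mk(0,d['t'],p[0],p[1],32,24),mk(0,t['frame'],p[0],p[1],32,24)]
B=[mk(0,d['s'],q[0],q[1],40,30),mk(0,s['frame'],q[0],q[1],40,30)]
for X in A+B: cv2.circle(X,(200,150),3,(0,255,0),-1)
cv2.imwrite('pics/c5.png',np.vstack([np.hstack(A),np.hstack(B)])[:,:,::-1])
```

```text
[0.52693851 0.13949751 0.0903564 ] 0.042470211810368995
(np.float64(240.2973346056603), np.float64(224.78837102333767)) (np.float64(315.7258272860736), np.float64(271.9615648786337))
```

View pics/c5.png

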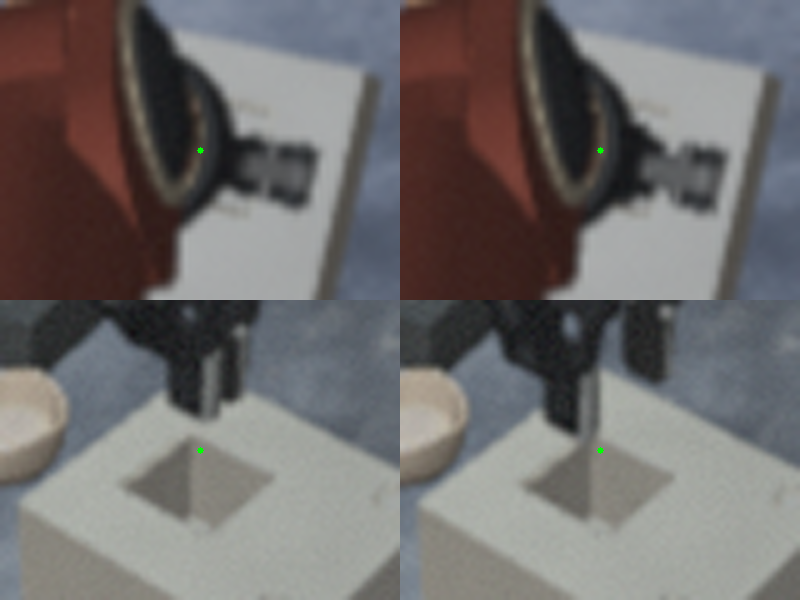

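The side view shows both finger bottoms centred on the TCP column, at about (603,396) against (600,450). They look higher than reported but are horizontally over the well. I'll close to 10 mm and descend slowly, watching force.

>>> apply_moves(
  moves=[
    [[0,0,-0.002,0,0.88],[0,0,0,0,0.88],[0,0,0,0,0.88],[0,0,0,0,0.88],[0,0,0.01,0,0.88],[0,0,0.02,0,0.88],[0,0,0.03,0,0.88],[0,0,0.03,0,0.88],[0,0,0.03,0,0.88]],
  ],
)

```text
clock: 4.13
tcp_pos: [0.526, 0.1393, 0.0591]
ee_rot: [-0.299, -3.125, 0.002]
wrist_force: [-0.6, -0.7, -0.1]
grip_width: 0.0104
grasp_force: 0.0
```

Run:
```python
from h import *
s=snap('side'); o=status.observe(); print(o['tcp_pos'],o['wrist_force'])
q=proj(s,o['tcp_pos']); u,v=map(int,q)
X=cv2.resize(s['frame'][v-40:v+30,u-45:u+45],None,fx=7,fy=7,interpolation=cv2.INTER_CUBIC); cv2.circle(X,(315,280),3,(0,255,0),-1)
cv2.imwrite('pics/c6.png',X[:,:,::-1])
```

```text
[0.52667489 0.13938887 0.05977405] [-0.10436347 -0.27104555  1.14541845]
```

View pics/c6.png

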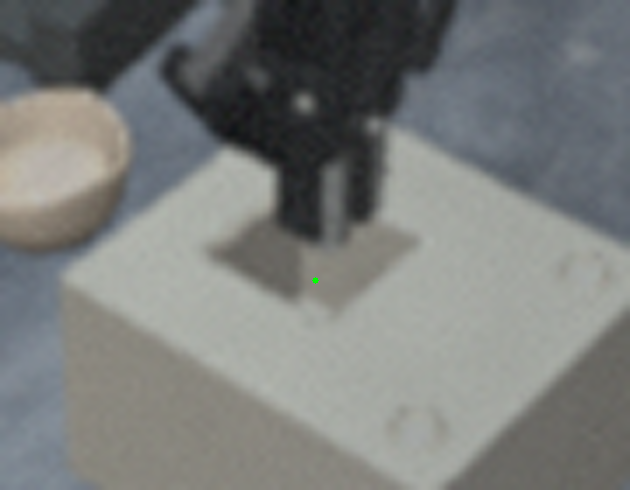

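>>> apply_moves(
  moves=[
    [[0,0,0.008,0,0.88],[0,0,0.016,0,0.88],[0,0,0.02,0,0.88],[0,0,0.023,0,0.88],[0,0,0.023,0,0.88],[0,0,0.023,0,0.88],[0,0,0.023,0,0.75],[0,0,0.023,0,0.75],[0,0,0.023,0,0.75],[0,0,0.023,0,0.75]],
  ],
)

```text
clock: 5.02
tcp_pos: [0.5274, 0.1403, 0.0375]
ee_rot: [0.298, 3.126, 0.002]
wrist_force: [1.3, 2.1, -2.1]
grip_width: 0.0199
grasp_force: 19.2
```

Run:
```python
from h import *
o=status.observe(); print(o['tcp_pos'],o['wrist_force'],o['grip_width'],o['grasp_force'])
```

```text
[0.52738019 0.14032914 0.03752922] [ 1.3235758   2.10423972 -2.08244829] 0.019902702641885026 19.212561487220228
```

Run:
```python
from h import *
go(.530,.06,.038,1.46);go(.530,-.0165,.038,1.544)
```

```text
shift [-0.0178 -0.0784 -0.0006] turn -0.08 | tooly ang 1.38 tilt [ 0.001  0.001 -1.   ] q7 1.17
shift [-0.0322 -0.1535 -0.0006] turn -0.164 | tooly ang 1.38 tilt [ 0.001  0.001 -1.   ] q7 1.17
```

>>> apply_moves(
  moves=[
    [[-0.001,-0.006,0,0,0.75],[-0.004,-0.018,0,-0.01,0.75],[-0.008,-0.034,0,-0.03,0.75],[-0.012,-0.052,0,-0.05,0.75],[-0.016,-0.07,0,-0.07,0.75],[-0.019,-0.088,0,-0.09,0.75],[-0.023,-0.106,0,-0.11,0.75],[-0.027,-0.124,0,-0.13,0.75],[-0.03,-0.14,0,-0.15,0.75],[-0.032,-0.151,0,-0.164,0.75]],
  ],
)

```text
clock: 5.85
tcp_pos: [0.5288, -0.0166, 0.0375]
ee_rot: [-0.044, -3.14, 0.0]
wrist_force: [0.4, 2.6, -1.4]
grip_width: 0.0198
grasp_force: 19.5
```

Run:
```python
from h import *
o=status.observe(); print(o['tcp_pos'],o['wrist_force'],o['grip_width'],o['grasp_force'])
go(.530,-.0165,.037,1.544)
```

```text
[ 0.5288127  -0.01664282  0.03750286] [ 0.38589717  2.6368281  -1.44895472] 0.019845758139912465 19.521818140055984
shift [-0.0012  0.0002  0.0005] turn -0.001 | tooly ang 1.543 tilt [-0.001 -0.    -1.   ] q7 1.53
```

>>> apply_moves(
  moves=[
    [[-0.005,0,0,0,0.75],[-0.011,0,0,0,0.75],[-0.011,0,0,0,0.75],[-0.011,0,0,0,0.88],[-0.011,0,0,0,0.88],[-0.011,0,0,0,0.88],[-0.011,0,-0.02,0,0.88],[-0.011,0,-0.05,0,0.88],[-0.011,0,-0.08,0,0.88],[-0.011,0,-0.1,0,0.88]],
  ],
)

```text
clock: 6.68
tcp_pos: [0.5422, -0.015, 0.14]
ee_rot: [0.041, 3.138, -0.0]
wrist_force: [1.1, 0.8, 0.5]
grip_width: 0.0102
grasp_force: 0.0
```

>>> apply_moves(
  moves=[
    [[0.04,0,0,0,0.15],[0.08,0,0,0,0.15],[0.113,0,0,0,0.15],[0.113,0,0,0,0.15],[0.113,0,0,0,0.15],[0.113,0,0,0,0.15]],
  ],
)

```text
clock: 7.18
tcp_pos: [0.4295, -0.012, 0.138]
ee_rot: [0.041, 3.138, -0.0]
wrist_force: [0.5, 0.6, -0.4]
grip_width: 0.0723
grasp_force: 0.0
```

Run:
```python
from h import *
o=status.observe(); print(o['tcp_pos'],o['wrist_force'],o['grip_width'])
go(.428,-.0165,.035,1.544)
s=snap('side'); m=s['frame']
t=snap('top'); hsv=cv2.cvtColor(t['frame'],cv2.COLOR_RGB2HSV)
cv2.imwrite('pics/c7.png',np.vstack([cv2.resize(t['frame'][150:290,210:350],(560,560))])[:,:,::-1])
# side-view mould top corners
k=((cv2.cvtColor(m,cv2.COLOR_RGB2HSV)[:,:,1]<40)&(m.min(2)>150)).astype(np.uint8)
```

```text
[ 0.42945931 -0.01197218  0.13795486] [ 0.46162149  0.63580292 -0.37136359] 0.07233100997693694
shift [ 0.0016 -0.0046  0.103 ] turn 0.0 | tooly ang 1.544 tilt [ 0.003 -0.    -1.   ] q7 1.52
```

View pics/c7.png

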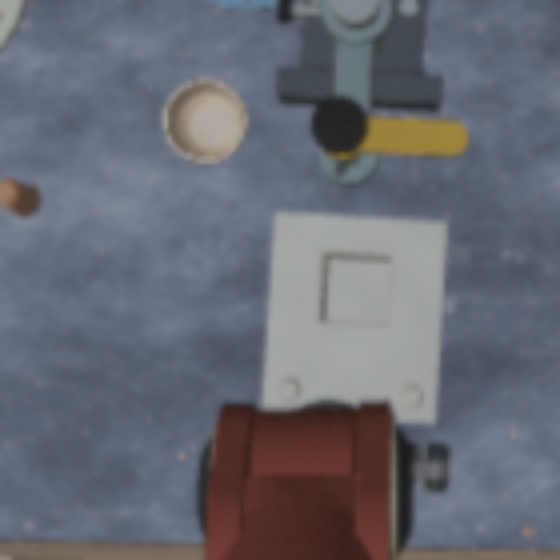

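The last view shows the mould's top face with corners at full-image (278.8,203.3), (321.8,205.5) and (319.3,255.8). It is square to the fence.

Run:
```python
from h import *
t=snap('top')
for p in [(278.75,203.25),(321.75,205.5),(319.25,255.75),(275.5,251.5),(299.2,222.1)]: print(ray(t,*p,.08))
```

```text
[0.58909873 0.03643195 0.08      ]
[ 0.58506919 -0.08326042  0.08      ]
[ 0.44622859 -0.07876039  0.08      ]
[0.45563083 0.04189305 0.08      ]
[ 0.53775782 -0.02157529  0.08      ]
```

>>> apply_moves(
  moves=[
    [[0.003,0,0.03,0,0.15],[0.003,0.007,0.06,0,0.15],[0.003,0.007,0.09,0,0.15],[0.003,0.007,0.105,0,0.15],[0.003,0.007,0.108,0,0.15],[0.003,0.007,0.108,0,0.15]],
  ],
)

```text
clock: 7.83
tcp_pos: [0.4252, -0.005, 0.0284]
ee_rot: [-0.042, -3.139, 0.0]
wrist_force: [0.1, 0.8, 0.8]
grip_width: 0.0725
grasp_force: 0.0
```

Run:
```python
from h import *
o=status.observe(); print(o['tcp_pos'],o['wrist_force'])
go(.515,-.021,.03)
```

```text
[ 0.42520695 -0.00503063  0.02836442] [0.14771337 0.78340823 0.82807688]
shift [-0.0902 -0.0136 -0.0018] turn 0 | tooly ang 1.544 tilt [-0.002 -0.    -1.   ] q7 1.5
```

>>> apply_moves(
  moves=[
    [[0,-0.014,0,0,0.15],[0,-0.014,0,0,0.15],[-0.012,-0.014,0,0,0.15],[-0.024,-0.014,0,0,0.15],[-0.036,-0.014,0,0,0.15],[-0.048,-0.014,0,0,0.15],[-0.06,-0.014,0,0,0.15],[-0.072,-0.014,0,0,0.15],[-0.082,-0.014,0,0,0.15],[-0.082,-0.014,0,0,0.15]],
  ],
)

```text
clock: 8.67
tcp_pos: [0.508, -0.0209, 0.0303]
ee_rot: [0.042, 3.139, 0.0]
wrist_force: [-0.2, 0.4, 0.5]
grip_width: 0.0728
grasp_force: 0.0
```

>>> apply_moves(
  moves=[
    [[-0.006,0,0,0,0.15],[-0.01,0,0,0,0.15],[-0.012,0,0,0,0.15],[-0.012,0,0,0,0.15]],
  ],
)

```text
clock: 9.0
tcp_pos: [0.5149, -0.0212, 0.0297]
ee_rot: [-0.042, -3.134, -0.0]
wrist_force: [-6.0, -0.4, 3.9]
grip_width: 0.0726
grasp_force: 3.0
```

>>> apply_moves(
  moves=[
    [[-0.003,0,0,0,0.15],[-0.005,0,0,0,0.15],[-0.005,0,0,0,0.15]],
  ],
)

```text
clock: 9.25
tcp_pos: [0.5204, -0.0215, 0.0296]
ee_rot: [-0.042, -3.136, 0.0]
wrist_force: [-5.0, 0.7, 1.5]
grip_width: 0.0727
grasp_force: 2.6
```

Run:
```python
from h import *
o=status.observe(); print(o['tcp_pos'],o['wrist_force'])
t=snap('top'); f=t['frame']; hsv=cv2.cvtColor(f,cv2.COLOR_RGB2HSV)
m=((hsv[:,:,1]<40)&(hsv[:,:,2]>130)).astype(np.uint8);m[:,:265]=0;m[:,335:]=0;m[:176]=0;m[260:]=0
cs,_=cv2.findContours(m,cv2.RETR_EXTERNAL,cv2.CHAIN_APPROX_NONE)
k=max(cs,key=cv2.contourArea);print(cv2.contourArea(k),cv2.boundingRect(k))
for r in (200,205,210):
    xs=np.nonzero(m[r])[0]; print(r,xs.min(),xs.max(),ray(t,xs.min(),r,.08)[:2],ray(t,xs.max()+1,r,.08)[:2])
for c in (285,288,312,316): 
    ys=np.nonzero(m[:,c])[0]; print(c,ys.min(),ray(t,c,ys.min(),.08)[:2])
```

```text
[ 0.52044079 -0.02145835  0.02964945] [-5.00573092  0.65164622  1.51290624]
760.0 (277, 176, 45, 49)
200 277 320 [0.5980829  0.04153741] [ 0.60038999 -0.08090901]
205 285 320 [0.58454336 0.01893462] [ 0.5864249  -0.08115074]
210 316 320 [ 0.57222849 -0.06750212] [ 0.57248902 -0.08139196]
285 176 [0.66591431 0.02095481]
288 176 [0.66607408 0.01256578]
312 176 [ 0.66735257 -0.05456177]
316 176 [ 0.66756571 -0.06575235]
```

>>> apply_moves(
  moves=[
    [[-0.003,0,0,0,0.15],[-0.006,0,0,0,0.15],[-0.006,0,0,0,0.15]],
  ],
)

```text
clock: 9.55
tcp_pos: [0.5251, -0.0215, 0.0295]
ee_rot: [-0.042, -3.132, -0.0]
wrist_force: [-8.6, 0.2, 5.6]
grip_width: 0.0724
grasp_force: 3.8
```

>>> apply_moves(
  moves=[
    [[-0.003,0,0,0,0.15],[-0.005,0,0,0,0.15],[-0.005,0,0,0,0.15]],
  ],
)

```text
clock: 9.8
tcp_pos: [0.5247, -0.0215, 0.0291]
ee_rot: [-0.042, -3.122, -0.0]
wrist_force: [-15.0, 0.2, 11.5]
grip_width: 0.0728
grasp_force: 7.6
```

>>> apply_moves(
  moves=[
    [[0.015,0,0,0,0.15],[0.03,0,0,0,0.15],[0.035,0,-0.04,0,0.3],[0.035,0,-0.08,0,1],[0.035,0,-0.12,0,1],[0.035,0,-0.16,0,1],[0.035,0,-0.2,0,1],[0.035,0,-0.24,0,1],[0.035,0,-0.28,0,1],[0.035,0,-0.3,0,1]],
  ],
)

```text
clock: 10.63
tcp_pos: [0.5024, -0.0209, 0.336]
ee_rot: [0.042, 3.128, 0.0]
wrist_force: [0.4, 0.1, -0.1]
grip_width: 0.0001
grasp_force: 0.0
```

Run:
```python
from h import *
o=status.observe(); print(o['tcp_pos'],o['wrist_force'],o['grip_width'])
t=snap('top'); f=t['frame']; hsv=cv2.cvtColor(f,cv2.COLOR_RGB2HSV)
m=((hsv[:,:,1]<40)&(hsv[:,:,2]>130)).astype(np.uint8)
for r in (190,195,200):
    xs=np.nonzero(m[r,265:335])[0]+265; print(r,xs.min(),xs.max(),ray(t,xs.min(),r,.08)[:2],ray(t,xs.max()+1,r,.08)[:2])
for c in (283,286,312,316): 
    ys=np.nonzero(m[160:200,c])[0]+160; print(c,ys.min(),ray(t,c,ys.min(),.08)[:2])
go(.6245,-.0165,.31)
```

```text
[ 0.50237029 -0.02094059  0.33598631] [ 0.37112301  0.12561037 -0.09658628] 8.639043371997143e-05
190 265 321 [0.62545282 0.07572818] [ 0.62846102 -0.08321381]
195 277 321 [0.6120697  0.04190803] [ 0.61443703 -0.08345363]
200 277 320 [0.5980829  0.04153741] [ 0.60038999 -0.08090901]
283 172 [0.67710919 0.02683256]
286 172 [0.67726938 0.01843675]
312 174 [ 0.67300293 -0.05445335]
316 174 [ 0.67321634 -0.06564864]
shift [-0.1198  0.0077  0.0305] turn 0 | tooly ang 1.544 tilt [ 0.018  0.    -1.   ] q7 1.54
```

>>> apply_moves(
  moves=[
    [[-0.035,0.003,0,0,1],[-0.07,0.006,0,0,1],[-0.1,0.007,0,0,1],[-0.12,0.008,0,0,1],[-0.12,0.008,0.01,0,1],[-0.12,0.008,0.02,0,1],[-0.12,0.008,0.02,0,1],[-0.12,0.008,0.02,0,1]],
  ],
)

```text
clock: 11.35
tcp_pos: [0.6185, -0.0163, 0.3088]
ee_rot: [-0.042, -3.14, 0.0]
wrist_force: [-0.3, -1.1, 0.7]
grip_width: 0.0002
grasp_force: 0.0
```

Run:
```python
from h import *
o=status.observe(); print(o['wrist_force'])
go(.6245,-.0165,.21)
```

```text
[-0.25617741 -1.09776434  0.6555071 ]
shift [-0.0062 -0.      0.0988] turn 0 | tooly ang 1.544 tilt [-0.002 -0.    -1.   ] q7 1.53
```

>>> apply_moves(
  moves=[
    [[-0.006,0,0.01,0,1],[-0.006,0,0.02,0,1],[-0.006,0,0.03,0,1],[-0.006,0,0.04,0,1],[-0.006,0,0.05,0,1],[-0.006,0,0.06,0,1],[-0.006,0,0.07,0,1],[-0.006,0,0.08,0,1],[-0.006,0,0.086,0,1],[-0.006,0,0.09,0,1]],
  ],
)

```text
clock: 12.18
tcp_pos: [0.6254, -0.0164, 0.2189]
ee_rot: [-0.042, -3.141, 0.0]
wrist_force: [-1.7, -0.5, 4.4]
grip_width: 0.0
grasp_force: 2.3
```

>>> apply_moves(
  moves=[
    [[0,0,0.003,0,1],[0,0,0.006,0,1],[0,0,0.009,0,1],[0,0,0.011,0,1],[0,0,0.011,0,1]],
  ],
)

```text
clock: 12.6
tcp_pos: [0.6257, -0.0164, 0.2078]
ee_rot: [-0.042, -3.141, 0.0]
wrist_force: [-0.6, -0.2, 0.2]
grip_width: 0.0001
grasp_force: 0.2
```

Now about 0.208. I'll press a bit more, until the force rises.

>>> apply_moves(
  moves=[
    [[0,0,0.002,0,1],[0,0,0.004,0,1],[0,0,0.006,0,1],[0,0,0.006,0,1],[0,0,0.006,0,1]],
  ],
)

```text
clock: 13.02
tcp_pos: [0.6258, -0.0164, 0.202]
ee_rot: [-0.042, -3.141, 0.0]
wrist_force: [-1.7, 0.1, 1.9]
grip_width: -0.0004
grasp_force: 0.9
```

>>> apply_moves(
  moves=[
    [[0,0,0.002,0,1],[0,0,0.004,0,1],[0,0,0.006,0,1]],
  ],
)

```text
clock: 13.27
tcp_pos: [0.6258, -0.0164, 0.1964]
ee_rot: [0.042, 3.141, -0.0]
wrist_force: [-2.1, -0.3, 4.5]
grip_width: 0.0001
grasp_force: 2.2
```

Run:
```python
from h import *
o=status.observe(); print(o['tcp_pos'],o['wrist_force'])
s=snap('side'); hsv=cv2.cvtColor(s['frame'],cv2.COLOR_RGB2HSV)
m=((hsv[:,:,0]>15)&(hsv[:,:,0]<30)&(hsv[:,:,1]>120)).astype(np.uint8);m[:,:290]=0;m[:,345:]=0;m[:145]=0;m[230:]=0
ys,xs=np.nonzero(m);print('brass',xs.min(),xs.max(),ys.min(),ys.max())
if len(xs):
  for u in range(302,322,4):
    c=ys[xs==u]; print(u,c.min() if len(c) else None,c.max() if len(c) else None)
for z in (.135,.153,.165,.18): print(z,proj(s,(.6245,-.0165,z)),proj(s,(.6245-.016,-.0165,z)))
g=s['frame'].mean(2).astype(int); print(g[170:215:2,300:324:2])
```

```text
[ 0.62584205 -0.01641079  0.19642889] [-2.07284069 -0.3264795   4.47528672]
brass 304 326 181 198
302 None None
306 192 198
310 195 198
314 186 197
318 184 190
0.135 (np.float64(310.7445827325938), np.float64(208.8366553771253)) (np.float64(316.43548203838543), np.float64(210.51222357706027))
0.153 (np.float64(310.8175123804674), np.float64(202.6248531380223)) (np.float64(316.5621038256436), np.float64(204.27683196509676))
0.165 (np.float64(310.86689004239787), np.float64(198.4190975929879)) (np.float64(316.6478425938274), np.float64(200.05469288832106))
0.18 (np.float64(310.92948484677913), np.float64(193.08756840905548)) (np.float64(316.7565411609497), np.float64(194.7019163374311))
[[164 164 173 105  30  34  67  98  81 157 164 164]
 [165 164 171 105  32  31  66  97  87 142 140 167]
 [166 158 119  60  36  31  67  97  89 139 119 155]
 [131  77  61  61  80  60  78  95  91 140 107 151]
 [ 96 141  62  35  67  84 107  65  51 117 101 147]
 [159 160  44  28  30  33  39  26  35  89 110 131]
 [166 162  60  26  23  32  30  15  31 106 121 122]
 [168 171 114  22  25  28  27  20  61 119 120 124]
 [164 162 170 108  32  10  17  63 109 121 121 103]
 [ 94 109 173 168  91  97  85 112 122 119  97 101]
 [ 92  88 127 137 101 112  94 115 120  94 139 170]
 [ 94  90 112 117 108 111  97 116 104 139 172 176]
 [ 97  95  92 114 121 117 119 113  98 174 172 170]
 [ 85  84  84  94 106 107  98  79  64 103 156 144]
 [161 115  97  92  97  95  88  78 137 121 168 137]
 [175 171 171 148 105 106 103 154 176 171 174 132]
 [174 173 172 171 102 111 108 177 175 170 176 135]
 [154 160 171 168 103 111 107 175 174 174 173 132]
 [124 128 145 145 108 109 104 171 175 173 175 170]
 [117 118 121 114 103 110  88 113 139 173 174 175]
 [116 116 119 116 101 100  91 115 119 139 152 156]
 [106 101 118 122 121 117 115 121 109 128 148 142]
 [ 94  86  93 105 114 117 115  96  71 123 138 140]]
```

>>> apply_moves(
  moves=[
    [[0,0,0.002,0,1],[0,0,0.004,0,1],[0,0,0.006,0,1],[0,0,0.008,0,1]],
  ],
)

```text
clock: 13.65
tcp_pos: [0.6258, -0.0164, 0.1882]
ee_rot: [0.042, 3.141, -0.0]
wrist_force: [-1.7, -0.4, 4.9]
grip_width: 0.0001
grasp_force: 2.2
```

>>> apply_moves(
  moves=[
    [[0,0,0.002,0,1],[0,0,0.004,0,1],[0,0,0.006,0,1]],
  ],
)

```text
clock: 13.9
tcp_pos: [0.6258, -0.0164, 0.1822]
ee_rot: [0.042, 3.141, -0.0]
wrist_force: [-1.6, -0.2, 4.8]
grip_width: -0.0
grasp_force: 2.2
```

>>> apply_moves(
  moves=[
    [[0,0,0.002,0,1],[0,0,0.004,0,1],[0,0,0.006,0,1]],
  ],
)

```text
clock: 14.15
tcp_pos: [0.626, -0.0164, 0.1787]
ee_rot: [0.042, 3.14, 0.0]
wrist_force: [-7.1, -0.1, 22.6]
grip_width: -0.0002
grasp_force: 11.2
```

Run:
```python
from h import *
o=status.observe(); print(o['tcp_pos'],o['wrist_force'])
s=snap('side'); hsv=cv2.cvtColor(s['frame'],cv2.COLOR_RGB2HSV)
m=((hsv[:,:,0]>15)&(hsv[:,:,0]<30)&(hsv[:,:,1]>120)).astype(np.uint8);m[:,:290]=0;m[:,345:]=0;m[:145]=0;m[230:]=0
ys,xs=np.nonzero(m)
for u in range(304,322,2):
    c=ys[xs==u]; print(u,c.min() if len(c) else None,c.max() if len(c) else None)
g=s['frame'].mean(2).astype(int); print(g[170:215,312])
```

```text
[ 0.62597396 -0.01641956  0.17871954] [-7.05474173 -0.07189421 22.64313268]
304 None None
306 199 203
308 201 204
310 202 204
312 201 204
314 193 203
316 190 198
318 190 196
320 188 194
[ 32  41  63  63  62  69  72  76  79  79  77  77  78  89 109  88  53  30
  29  27  18  26  18  41  73  89  91  89  94 103 117 116 104  90  88  92
  99  92  89  88  88 103 117 120 115]
```

The rod has bottomed: the force jumped to 22.6 N and the stop is about 16 mm above the boss. The finger ends act about 29 mm short of the TCP, which I'll allow for. I'll rise, move aside and locate the tab.

>>> apply_moves(
  moves=[
    [[0,0,-0.01,0,1],[0,0,-0.04,0,1],[0,0,-0.08,0,1],[0,-0.03,-0.08,-0.12,1],[0,-0.065,-0.08,-0.24,1],[0,-0.065,-0.08,-0.36,1],[0,-0.065,-0.08,-0.48,1],[0,-0.065,-0.08,-0.6,1],[0,-0.065,-0.08,-0.72,1],[0,-0.065,-0.08,-0.84,1]],
  ],
)

```text
clock: 15.03
tcp_pos: [0.6243, -0.0815, 0.2555]
ee_rot: [-1.251, 2.882, 0.0]
wrist_force: [-0.2, -0.0, 0.4]
grip_width: -0.0
grasp_force: 0.0
```

Run:
```python
from h import *
go(.623,-.082,.25,0); o=status.observe(); print(o['tcp_pos'],o['q'])
t=snap('top'); s=snap('side')
for n,S in(('t',t),('s',s)):
    hsv=cv2.cvtColor(S['frame'],cv2.COLOR_RGB2HSV)
    m=((hsv[:,:,0]>15)&(hsv[:,:,0]<30)&(hsv[:,:,1]>120)).astype(np.uint8);m[:,:285]=0;m[:,345:]=0;m[:145]=0;m[230:]=0
    ys,xs=np.nonzero(m);print(n,len(xs),xs.min(),xs.max(),ys.min(),ys.max())
    if n=='t':
        for c in range(xs.min(),xs.max()+1,3):
            k=ys[xs==c]
            if len(k): print(c,k.min(),k.max(),ray(S,c+.5,k.mean()+.5,.166)[:2])
g=s['frame'].mean(2).astype(int); print(g[150:215,312])
```

```text
shift [0.0013 0.0006 0.0055] turn -0.752 | tooly ang 2.39 tilt [-0.  0. -1.] q7 2.38
[ 0.62430267 -0.0815019   0.25545735] [ 0.21921518  0.54810726 -0.21353534  1.40202359  0.11831264  1.20401112
  2.38330616]
t 8 298 302 188 191
298 191 191 [ 0.61333295 -0.02097443]
301 188 190 [ 0.61869133 -0.02862856]
s 108 305 325 187 205
[164 162 163 166 165 166 161 162 161 163 158 163 164 165 164 164 161 163
 163 157 155 160 163 163 162 158 157 148 144 142 133 105  64  36  34  27
  39  33  32  21  24  16  18  45  74  91  92  87  94 100 118 112 100  93
  86  90  99  96  89  89  90 103 113 118 116]
```

>>> apply_moves(
  moves=[
    [[0,0,0,0.12,1],[0,0,0,0.24,1],[0,0,0,0.36,1],[0,0,0,0.48,1],[0,0,0,0.6,1],[0,0,0,0.72,1],[0,0,0,0.84,1],[0,0,0,0.96,1],[0,0,0,1.08,1],[0,0,0,1.2,1]],
  ],
)

```text
clock: 15.97
tcp_pos: [0.6243, -0.0812, 0.2559]
ee_rot: [0.618, 3.08, -0.0]
wrist_force: [0.2, 0.2, 0.4]
grip_width: -0.0
grasp_force: 0.0
```

>>> apply_moves(
  moves=[
    [[0,0,0,0.12,1],[0,0,0,0.24,1],[0,0,0,0.36,1],[0,0,0,0.48,1],[0,0,0,0.6,1],[0,0,0,0.72,1],[0,0,0,0.84,1],[0,0,0,0.96,1],[0,0,0,1.08,1],[0,0,0,1.19,1]],
  ],
)

```text
clock: 16.8
tcp_pos: [0.6243, -0.0811, 0.256]
ee_rot: [2.238, 2.205, 0.0]
wrist_force: [0.5, -0.4, 0.8]
grip_width: 0.0001
grasp_force: 0.0
```

Run:
```python
from h import *
t=snap('top')
for u,v in [(326.5,184.5),(315,184.2),(293,181)]: print(ray(t,u,v,.232))
go(.623,-.082,.2,0)
s=snap('side')
for z in (.167,.149): print(proj(s,(.622,-.08,z)),proj(s,(.622,-.0935,z)))
```

```text
[ 0.62438091 -0.09137314  0.232     ]
[ 0.62458608 -0.06329993  0.232     ]
[ 0.63143852 -0.0094504   0.232     ]
shift [-0.0011 -0.0013  0.0559] turn -0.017 | tooly ang -0.017 tilt [ 0. -0. -1.] q7 0.27
(np.float64(323.54802674427276), np.float64(187.13527074041318)) (np.float64(325.9031361239285), np.float64(184.96857974078574))
(np.float64(323.3656548120174), np.float64(193.22915704802247)) (np.float64(325.7020509538195), np.float64(191.0188228911254))
```

>>> apply_moves(
  moves=[
    [[0,0,0.02,0,1],[0,0,0.04,0,1],[0,0,0.06,0,1],[0,0,0.08,0,1],[0,0,0.09,0,1],[0,0,0.1,0,1],[0,0,0.1,0,1]],
  ],
)

```text
clock: 17.48
tcp_pos: [0.623, -0.0811, 0.1544]
ee_rot: [-2.226, -2.213, 0.003]
wrist_force: [-0.6, -0.2, 0.0]
grip_width: -0.0001
grasp_force: 0.0
```

>>> apply_moves(
  moves=[
    [[0,0,0.004,0,1],[0,0,0.008,0,1],[0,0,0.012,0,1],[0,0,0.016,0,1],[0,0,0.02,0,1]],
  ],
)

```text
clock: 17.9
tcp_pos: [0.6245, -0.0815, 0.1368]
ee_rot: [2.227, 2.214, 0.001]
wrist_force: [-0.1, -0.6, 2.5]
grip_width: -0.0001
grasp_force: 1.3
```

>>> apply_moves(
  moves=[
    [[0,0,0.003,0,1],[0,0,0.006,0,1],[0,0,0.008,0,1]],
  ],
)

```text
clock: 18.15
tcp_pos: [0.6244, -0.0815, 0.1285]
ee_rot: [2.227, 2.214, 0.001]
wrist_force: [0.9, 0.0, 2.6]
grip_width: 0.0004
grasp_force: 1.3
```

>>> apply_moves(
  moves=[
    [[0,0,0.002,0,1],[0,0,0.004,0,1],[0,0,0.006,0,1],[0,0,0.008,0,1],[0,0,0.009,0,1]],
  ],
)

```text
clock: 18.57
tcp_pos: [0.6244, -0.0815, 0.1195]
ee_rot: [2.227, 2.214, 0.001]
wrist_force: [-0.3, -0.4, 7.8]
grip_width: 0.0001
grasp_force: 3.8
```

>>> apply_moves(
  moves=[
    [[0,0,0.002,0,1],[0,0,0.003,0,1],[0,0,0.003,0,1]],
  ],
)

```text
clock: 18.82
tcp_pos: [0.6245, -0.0816, 0.1192]
ee_rot: [2.227, 2.214, 0.003]
wrist_force: [-3.0, 0.9, 14.0]
grip_width: 0.0003
grasp_force: 6.8
```

The stop is seated at TCP 0.119, and the force is rising without motion. I'll hold over a second, then lift off.

>>> apply_moves(
  moves=[
    [[0,0,0.001,0,1],[0,0,0.001,0,1],[0,0,0.001,0,1],[0,0,0.001,0,1],[0,0,0.001,0,1],[0,0,0.001,0,1],[0,0,0.001,0,1],[0,0,0.001,0,1],[0,0,0.001,0,1],[0,0,0.001,0,1]],
  ],
)

```text
clock: 19.65
tcp_pos: [0.6246, -0.0817, 0.119]
ee_rot: [2.227, 2.214, 0.003]
wrist_force: [-4.3, 1.0, 17.0]
grip_width: -0.0002
grasp_force: 8.5
```

>>> apply_moves(
  moves=[
    [[0,0,0.001,0,1],[0,0,0.001,0,1],[0,0,0.001,0,1],[0,0,0.001,0,1],[0,0,0.001,0,1],[0,0,0.001,0,1],[0,0,0.001,0,1],[0,0,0.001,0,1]],
  ],
)

```text
clock: 20.32
tcp_pos: [0.6247, -0.0817, 0.1188]
ee_rot: [2.227, 2.213, 0.004]
wrist_force: [-5.8, 0.9, 20.6]
grip_width: -0.0
grasp_force: 10.2
```

>>> apply_moves(
  moves=[
    [[0,0,-0.005,0,1],[0,0,-0.01,0,1],[0,0,-0.03,0,1],[0,0,-0.06,0,1],[0,0,-0.1,0,1],[0,0,-0.14,0,1],[0,0,-0.16,0,1],[0,0,-0.16,0,1]],
  ],
)

```text
clock: 20.98
tcp_pos: [0.6265, -0.0824, 0.2798]
ee_rot: [2.222, 2.209, 0.009]
wrist_force: [-0.2, 0.5, 0.7]
grip_width: -0.0004
grasp_force: 0.0
```

Run:
```python
from h import *
o=status.observe(); print(o['tcp_pos'],o['wrist_force'])
s=snap('side'); hsv=cv2.cvtColor(s['frame'],cv2.COLOR_RGB2HSV)
m=((hsv[:,:,0]>15)&(hsv[:,:,0]<30)&(hsv[:,:,1]>120)).astype(np.uint8);m[:,:290]=0;m[:,345:]=0;m[:145]=0;m[230:]=0
ys,xs=np.nonzero(m); print(ys.min(),ys.max(),[ys[xs==u].max() for u in (308,310,312)])
g=s['frame'].mean(2).astype(int); print(g[175:215,312])
```

```text
[ 0.62652203 -0.08237781  0.27977918] [-0.24304643  0.50442426  0.68888406]
194 211 [np.int64(211), np.int64(211), np.int64(211)]
[159 159 149 143 142 132 105  66  37  27  31  32  33  28  21  27  21  18
  36  71  87  90  89  91  89  91  89  90  87  88  93 104 117 112 100  92
  88  97 111 111]
```

```bash
python3 -c "
from bench import robot; print(robot.finish_job())"
```

```text
the job is handed in; nothing more can be done
None
```

The job is handed in, with no verdict returned. By force and camera readings, the square mould is flat against the fence, the rod is on the well floor, and the stop is seated on the arm. It was pressed there for over 1 s and then released, with the robot clear at about 21 s.

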